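Draw the blind plug from the gear case with the puller

ROBOT

A 6-joint arm with a two-finger parallel gripper is mounted at the origin on the work surface. World frame = base frame: x ahead of the robot, y to its left, z up, the work surface at z = 0. Lengths are in mm, angles in rad, forces in N, time in s.
With the tool pointing down it reaches from about 250 to 775 mm from the base axis. Payload 4 kg.
Tool frame: the origin (TCP) lies midway between the tips of the shut fingers; the grasp point (between the pads) lies 19 mm behind it; z points along the fingers, y is the line along which they close (so a half turn about z gives the same grasp; the last joint's range is limited). The gripper opens to 85 mm and grips with 20 to 120 N. Pads are 22 mm wide; open, the fingers measure 114 mm over their backs; the gripper's body (76 mm by 85 mm) begins 54 mm behind the grasp point. The pads swing forward as they close: fully open they stand 13 mm farther back than shut.
Start: joints at [1.243, 0.087, 1.371, -0, 1.684, -0.103], TCP at [122.61, 536.179, 202.641] pointing down, gripper open.
Joint ranges: [-3.1, 3.1], [-0.76, 2.03], [0.27, 2.55], [-1.08, 4.22], [0.17, 2.65], [-2.57, 2.57]. Speed limits (rad/s): [2.79, 2.79, 3.14, 3.14, 3.14, 3.14].

INTERFACE

Orientations are given as a unit quaternion [w, x, y, z].
In Python, from workcell import bot, fingers, solver, telemetry, camera, find_in, regions_of gives the robot as it stands. The module is installed in compiled form; this text tells all that it offers. Calls block until the motion is done:
- bot.movep(position, orientation): joint-space move of the TCP to a pose.
- bot.move_straight(position, speed=150, rot=None, stop_force=None): straight line of the TCP; rot=None keeps the orientation; speed is the mean speed in mm/s. With stop_force (N) it stops when the force on the tool has changed by that much, and returns True; else False.
- bot.goto_joints(angles): joint-space move.
- fingers.gripper_to(opening, grasp_force=None): opening from 0.0 (shut) to 1.0 (fully open); grasp_force is the grip in N (None keeps the last); returns when the fingers have stopped.
- bot.wait(seconds).
- solver.inverse_kinematics(position, orientation): joint angles nearest the present ones, or None.
- telemetry.sense(): the state.
- camera(name): name is "side" or "top"; returns a dict with "image" (420x560x3 uint8, red, green, blue), "mtx" (3x3 intrinsics, pixels), "cam_to_world" (4x4, takes a point from camera to world coordinates). Camera axes: x right, y up, looking along -z (the intrinsics and any distortion apply to the point x, -y, -z); pixel columns grow to the right and rows downward; lengths in mm; the calibration is good to about 2 mm. A picture is of the moment at which its call begins. There is no depth.
A pose or a line that the arm cannot do raises bot.Unreachable and nothing moves.
- bot.sign_off(): hands the job in; it is judged then, once.
Trained networks look in a picture, given as the dict that the camera call returned (one of the last four; its "shot" number tells which), for a name from the list of things; names that differ only in an ending like _2 or _b are one class to them, and where a whole thing is asked for, a point or a joint stands for the part that bears it (a point fixed in the world has none). Each returns a list of dicts, best first, with "confidence" (0 to 1); they miss things now and then, are a little off and sometimes report something else, mostly with a low value. They report only what shows in the picture. A call takes as long as a camera call. They do not tell look-alikes from the thing itself.
- find_in(picture, name): "location" ([x, y, z] in mm, in world coordinates, good to about 4 mm: the middle of the surface that is visible of it).
- regions_of(picture, name): "mask" (420x560 bool, what is visible of it).
The state is a dict: "time": time; "qpos": joint angles; "dq": joint speeds; "joint_torque": joint torques, N m; "ee_pos": TCP position; "tcp_rot": TCP orientation; "force": force on the tool from outside, world axes, zero at the start; "wrist_torque": the same for the moment, N m; "finger_gap": opening from 0.0 (shut) to 1.0 (fully open); "grip_force": force on a finger pad.
Only numpy, scipy, OpenCV 4.12 (cv2) and the standard library are available. Lean on these libraries where they do the work, as an engineer would, in place of code of your own. Each camera call takes 0.05 s, during which the arm holds its last target. There are 200 camera calls.

TASK

A T-handled puller stands loose in the quarter-turn thread of the blind plug in the gear case. Turn it a quarter turn to lock it in the plug, pull the plug straight up out of its bore, and stand it upright in the empty bay of the parts tray, with the puller still locked in it. Set it down, do not drop it, and let go.

Things in the scene. Friction and masses are not known exactly. Their poses are not given: they have to be found in the camera images.
- puller: Dark steel puller, 0.26 kg, the only upright T-handle on the case. Origin: on its axis, underside of its 44 mm wide, 8 mm thick shoulder, which rests on the plug's flange; z up the rod. Rod 12 mm thick; cross bar centred at z = 80 mm, 84 mm long (x), 14 wide (y), 16 high: grip it across its middle. Hidden in the plug, 14 to 22 mm below the origin: a lug 26 x 8 mm, long in x like the bar.
- plug: Aluminium blind plug, 0.22 kg, loose in its bore. Origin: centre of its underside. Body 46 mm wide, 26 mm deep in the bore; flange 76 mm wide from z = 26 to 36 mm, on the case's top. Its slot for the lug runs along x. The puller starts along the slot and would lift out bare; turned 50 to 130 degrees either way (best 85) it is locked. It turns freely and rises 4 mm before it takes the plug.
- case: Red gear case, fixed, 150 x 285 mm (x, y) at its foot, flat top 75 mm above the table. Origin: centre of its underside. Two upright bores on its y axis, 70 mm either side of the origin: one (either) holds the plug with the puller, the other a fixed filler cap with a low wing 44 mm long, its top 116 mm above the table.
- bay (a point): Centre of the floor (4 mm above the table) of the empty bay of the grey parts tray. The fixed tray is 160 x 240 mm, walls 4 mm thick and 28 mm high, with a divider across its middle; the bay is 152 mm along the point's x by 114 mm along its y. The other bay holds a spare plug without a puller and a bearing.
There are look-alikes about, which are no part of the job. What is shaped like the puller but pink is not meant.

How it is judged (in metres and radians):
On the way, in this order (a step that is already met when the one before it is completed fails the run):
1. the puller is turned by at least 50 degrees in the plug, down in its socket, while the plug is still seated (angle between the x axis of puller and the x axis of plug, either way round above 0.87 rad and z of puller in the frame of plug below 0.044 m and horizontal distance between puller and plug below 0.015 m and z of plug in the frame of case below 0.056 m), for 0.1 s.
2. the plug is drawn upright out of its bore, clear of the case by 5 mm and still over the bore within 15 mm (z of plug in the frame of case above 0.08 m and angle between plug's own z axis and vertical below 0.25 rad and x of plug in the frame of case between -0.015 and 0.015 m and (y of plug in the frame of case between 0.055 and 0.085 m or y of plug in the frame of case between -0.085 and -0.055 m)), for 0.02 s.
At the end, for the whole second after the job is handed in: The plug stands upright (within 7 deg) on the floor of the empty tray bay (within 4 mm of it; centre within 55 mm in x and 36 mm in y of the bay's centre), at rest, the puller down in it (within 8 mm of its seat, 15 mm of its axis) and still at least 40 deg across the slot (x of plug in the frame of bay between -0.055 and 0.055 m and y of plug in the frame of bay between -0.036 and 0.036 m and z of plug in the frame of bay below 0.004 m and angle between plug's own z axis and vertical below 0.12 rad and z of puller in the frame of plug below 0.044 m and horizontal distance between puller and plug below 0.015 m and angle between the x axis of puller and the x axis of plug, either way round above 0.7 rad and linear speed of each of plug, puller below 0.02 m/s); the robot touches nothing.
It fails at once if the plug or puller is dropped: moves faster than 0.5 m/s while the fingers do not touch the puller (contact force between the fingers and puller below 0.05 N and linear speed of any of plug, puller above 0.5 m/s).
It also fails if it takes over 48 s, if anything falls off the work surface, if the arm or the gripper's body presses on something with over 40 N, if the wrist force passes 120 N, or if a joint passes its speed limit or range.

## Working session

There is one attempt and no reset: what is moved stays moved. The work goes in short steps, each a Python script; the robot and the scene stay as the last script left them, time stands still between calls to the robot, and variables do not carry over. Pictures are saved under pics/ and viewed, at most 10 in all, crops included, and the job is handed in when it is done.

```bash
mkdir -p pics
python3 - <<'E'
from workcell import *
import cv2
for n in("top","side"):
    p=camera(n); cv2.imwrite(f"pics/{n}1.png",p["image"][:,:,::-1])
    print(n,p["mtx"].round(1).tolist(),p["cam_to_world"].round(3).tolist(),[k for k in p])
    for t in("puller","plug","case","bay"):
        try: print(t,[(round(d["confidence"],2),[round(float(x)) for x in d["location"]]) for d in find_in(p,t)])
        except Exception as e: print(t,e)
print(telemetry.sense()["time"])
E
```

```text
top [[468.9, 0.0, 280.4], [0.0, 468.9, 205.7], [0.0, 0.0, 1.0]] [[-0.01, 0.996, -0.083, 385.875], [-1.0, -0.01, 0.003, 34.04], [0.003, 0.083, 0.997, 1214.862], [0.0, 0.0, 0.0, 1.0]] ['image', 'mtx', 'cam_to_world', 'shot']
puller [(0.67, [554, 384, 108]), (0.59, [401, 224, 107])]
plug [(0.71, [551, 222, 84])]
case [(0.75, [545, 164, 75])]
bay [(0.86, [528, -154, 5])]
side [[385.6, 0.0, 282.8], [0.0, 385.6, 201.9], [0.0, 0.0, 1.0]] [[-0.887, 0.302, -0.35, 235.238], [-0.462, -0.541, 0.703, 604.861], [0.023, 0.785, 0.619, 563.89], [0.0, 0.0, 0.0, 1.0]] ['image', 'mtx', 'cam_to_world', 'shot']
puller [(0.87, [558, 240, 132]), (0.86, [552, 393, 90]), (0.82, [402, 232, 74])]
plug [(0.74, [557, 249, 88])]
case [(0.66, [523, 222, 74])]
bay [(0.69, [524, -147, 8])]
0.5
```

View pics/top1.png

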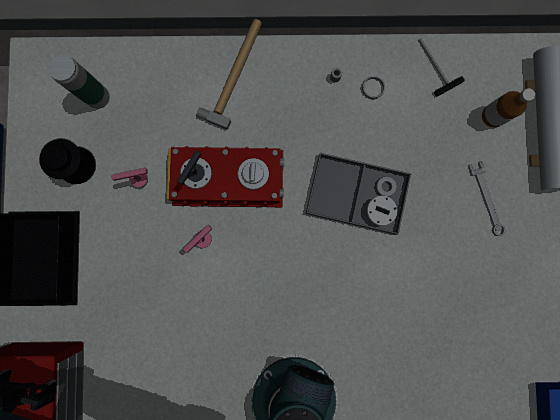

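View pics/side1.png

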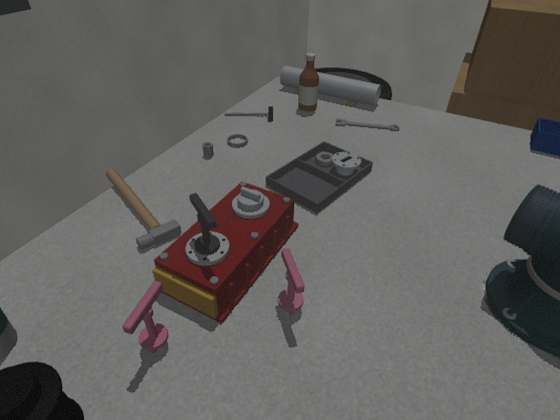

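The dark T-handle on the red case (top px 187,170; side px 204,215) fits. The look-alikes are pink (top px 131,178 and 197,240), and another dark T lies flat on the table at (440,70). Next I confirm it in a crop and fit the geometry.

```bash
cat > h.py <<'E'
import numpy as np, cv2
from scipy.optimize import minimize
def proj(p,P):
    M=p["cam_to_world"]; c=(np.atleast_2d(P)-M[:3,3])@M[:3,:3]
    c=c*[1,-1,-1]; u=c@p["mtx"].T; return u[:,:2]/u[:,2:]
def unproj(p,uv,z):
    M=p["cam_to_world"]; uv=np.atleast_2d(uv)
    d=np.c_[uv,np.ones(len(uv))]@np.linalg.inv(p["mtx"]).T*[1,-1,-1]@M[:3,:3].T
    return M[:3,3]+d*((z-M[2,3])/d[:,2])[:,None]
def box(x,y,z): return np.array([[a,b,c] for a in x for b in y for c in z],float)
def cyl(r,z):
    t=np.linspace(0,2*np.pi,24); return np.vstack([np.c_[r*np.cos(t),r*np.sin(t),0*t+k] for k in z])
PULLER=[box((-42,42),(-7,7),(72,88)),cyl(6,(8,72)),cyl(22,(0,8))]
def sil(p,parts,x,y,z,a,S=4):
    m=np.zeros((420*S,560*S),np.uint8); R=np.array([[np.cos(a),-np.sin(a),0],[np.sin(a),np.cos(a),0],[0,0,1]])
    for q in parts:
        h=cv2.convexHull(((proj(p,q@R.T+[x,y,z])+.5)*S).astype(np.float32))
        cv2.fillConvexPoly(m,h.astype(np.int32),255)
    return cv2.resize(m,(560,420),interpolation=cv2.INTER_AREA)/255.
def fit(views,parts,z,x0,h0=(6,6,.3)):
    f=lambda v:sum(np.abs(sil(p,parts,v[0],v[1],z,v[2])-m).sum() for p,m in views)
    s=np.array([x0]+[np.array(x0)+np.eye(3)[i]*h0[i] for i in range(3)])
    r=minimize(f,x0,method="Nelder-Mead",options=dict(initial_simplex=s,xatol=.05,fatol=.2)); return r.x,r.fun
E
python3 - <<'E'
from workcell import *
from h import *
T=camera("top");S=camera("side")
V=[]
crops=[]
for p,c in((T,(150,130)),(S,(150,180))):
    im=p["image"]; t=proj(p,[[555,236,130]])[0]
    best=None
    for d in regions_of(p,"puller"):
        m=d["mask"]; yx=np.argwhere(m).mean(0)[::-1]; print(round(d["confidence"],2),yx.round(),m.sum())
        if best is None or np.hypot(*(yx-t))<best[0]: best=(np.hypot(*(yx-t)),m)
    print("expected",t.round()); V.append((p,best[1].astype(float)))
    k=im[c[1]:c[1]+100,c[0]:c[0]+100].copy()
    big=cv2.resize(k,None,fx=4,fy=4,interpolation=cv2.INTER_NEAREST)
    mm=cv2.resize(best[1][c[1]:c[1]+100,c[0]:c[0]+100].astype(np.uint8),None,fx=4,fy=4,interpolation=cv2.INTER_NEAREST)
    cv2.drawContours(big,cv2.findContours(mm,0,2)[0],-1,(0,255,0),1); crops.append(big)
for W in(V,V[:1],V[1:]):
    r=min((fit(W,PULLER,85,[553,236,a]) for a in(.3,-.3+np.pi,.9,2.2)),key=lambda q:q[1]); print("puller",r[0].round(2),round(r[1],1))
print("mask area",[m.sum() for _,m in V])
for p,m in V:
    for n in("plug","case"):
        pass
print("flange/cap guess",unproj(T,[195,173],85).round(),unproj(T,[254,174],100).round())
print("tray corners",unproj(T,[[319,154],[410,173],[397,235],[304,214]],28).round())
cv2.imwrite("pics/crop1.png",np.hstack(crops)[:,:,::-1])
E
```

```text
0.92 [134. 176.] 401
0.62 [192. 169.] 504
0.53 [200. 239.] 367
expected [192. 173.]
0.94 [204. 227.] 980
0.91 [147. 320.] 1594
0.8 [291. 285.] 1030
expected [209. 229.]
puller [564.65 235.34   2.57] 145.2
puller [564.56 235.85   2.57] 32.9
puller [565.33 234.32  -0.58] 102.1
mask area [np.float64(504.0), np.float64(980.0)]
flange/cap guess [[562. 237.  85.]] [[556.  93. 100.]]
tray corners [[ 617.  -70.   28.]
 [ 565. -302.   28.]
 [ 408. -264.   28.]
 [ 463.  -30.   28.]]
```

View pics/crop1.png

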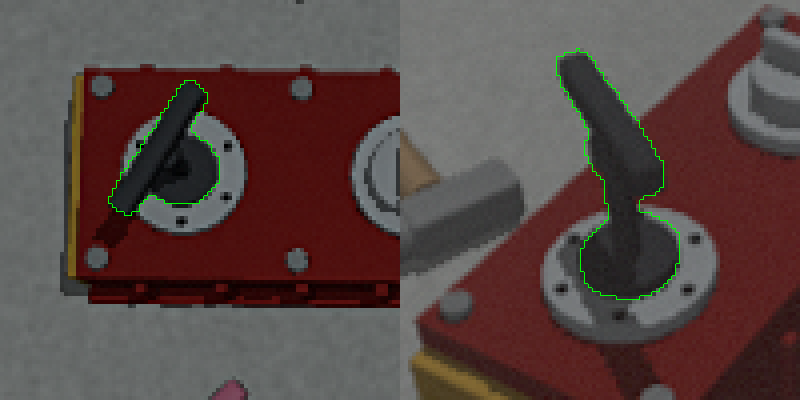

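The crop confirms it: a dark steel T-handle (crop px 160,150 top; 610,130 side) standing in the light plug flange on the red case. The fit gives its axis at (565, 235) and bar yaw 2.57 rad. Next: approach and grip.

```bash
cat >> h.py <<'E'
from scipy.spatial.transform import Rotation as Ro
def down(phi):
    c,s=np.cos(phi),np.sin(phi)
    q=Ro.from_matrix([[c,s,0],[s,-c,0],[0,0,-1]]).as_quat(); return [q[3],q[0],q[1],q[2]]
E
python3 - <<'E'
from workcell import *
from h import *
x,y=564.8,235.3
c=[]
for phi in(2.57,2.57-np.pi):
    j=solver.inverse_kinematics([x,y,146],down(phi)); print(phi,None if j is None else np.round(j,2))
    if j is not None: c.append((abs(j[5]),phi))
phi=min(c)[1]
p=telemetry.sense()["ee_pos"]
bot.move_straight([p[0],p[1],300],250)
bot.movep([x,y,250],down(phi))
print(bot.move_straight([x,y,146],120,stop_force=8))
s=telemetry.sense();print(phi,s["time"],s["ee_pos"],s["qpos"],s["force"])
T=camera("side");cv2.imwrite("pics/s2.png",cv2.resize(T["image"][120:300,100:340,::-1],None,fx=3,fy=3))
E
```

```text
2.57 [ 0.3   0.24  1.31 -0.    1.59 -0.7 ]
-0.5715926535897933 [ 0.3   0.24  1.31 -0.    1.59  2.44]
False
2.57 4.2 [565.39814604 235.56793787 147.21641947] [ 3.02226885e-01  2.40473578e-01  1.30490399e+00  5.82993534e-06
  1.59407879e+00 -6.97103962e-01] [-0.15202593  0.32162939 -0.56171173]
```

View pics/s2.png

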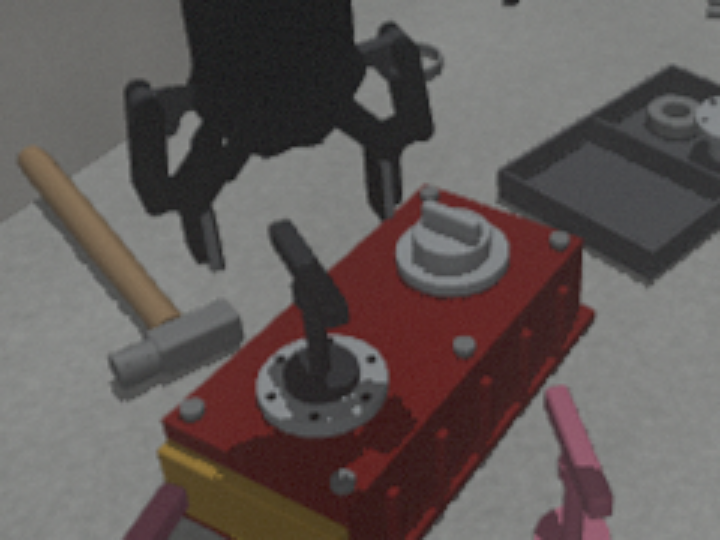

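The picture shows the open hand straddling the bar in direction, but the fingertips (crop 215,268 and 385,215) look too high against the bar centre (305,270). I check this by projection.

Run:
```python
from workcell import *
from h import *
S=camera("side");s=telemetry.sense();print(s["ee_pos"],s["finger_gap"])
c=lambda P:((proj(S,P)-[100,120])*3).round().tolist()
print("bar ctr",c([[564.8,235.3,165]]),"shoulder ctr",c([[564.8,235.3,93]]), "flange", c([[564.8,235.3,85]]))
d=np.array([np.cos(2.57+np.pi/2),np.sin(2.57+np.pi/2),0])
print("bar ends",c([[564.8+42*np.cos(2.57)*k,235.3+42*np.sin(2.57)*k,165] for k in(1,-1)]))
for z in(147,160,175): print(z,"tips",c([np.array([565.4,235.6,z])+k*42.5*d for k in(1,-1)]))
T=camera("top");cv2.imwrite("pics/t2.png",cv2.resize(T["image"][110:230,140:300,::-1],None,fx=4,fy=4))
```

```text
[565.56023812 235.53982486 147.52405577] 0.9972318056428806
bar ctr [[305.0, 271.0]] shoulder ctr [[319.0, 367.0]] flange [[320.0, 377.0]]
bar ends [[334.0, 317.0], [279.0, 229.0]]
147 tips [[380.0, 273.0], [232.0, 321.0]]
160 tips [[378.0, 255.0], [228.0, 302.0]]
175 tips [[376.0, 233.0], [224.0, 280.0]]
```

View pics/t2.png

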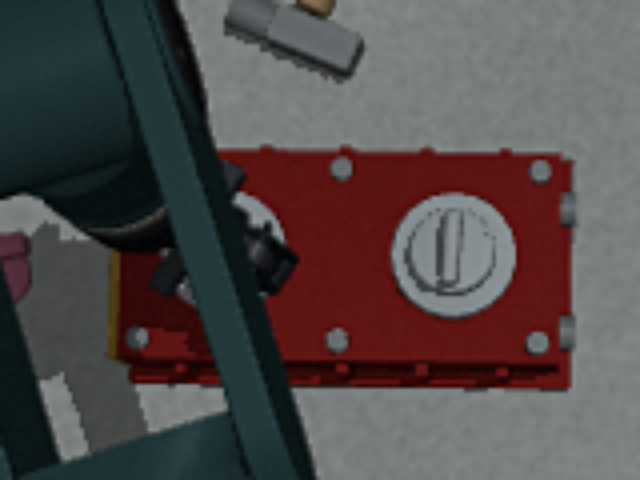

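In the top view (crop 265,260) the right finger is beside the plug flange and the arm hides the rest. I take both views again with the expected fingertip points overlaid.

Run:
```python
from workcell import *
from h import *
d=np.array([np.cos(2.57+np.pi/2),np.sin(2.57+np.pi/2),0]); out=[]
for n,c in(("side",(130,120)),("top",(140,110))):
    S=camera(n);im=cv2.resize(S["image"][c[1]:c[1]+130,c[0]:c[0]+130,::-1],None,fx=3,fy=3,interpolation=cv2.INTER_CUBIC)
    im=cv2.convertScaleAbs(im,alpha=2)
    for z,col in((160,(0,255,0)),(188,(255,255,0))):
        for u in proj(S,[np.array([565.4,235.6,z])+k*42.5*d for k in(1,-1)]): cv2.circle(im,tuple(((u-c)*3).astype(int).tolist()),4,col,1)
    out.append(im)
cv2.imwrite("pics/o3.png",np.hstack(out));s=telemetry.sense();print(s["ee_pos"],s["time"],s["force"],s["tcp_rot"],down(2.57))
```

```text
[565.24582731 235.43778478 146.94412028] 4.45 [-0.46832846  0.31573307  0.65488953] [6.88628488e-04 2.81933543e-01 9.59433571e-01 4.76169867e-04] [np.float64(0.0), np.float64(0.2819215663564944), np.float64(0.9594374551908533), np.float64(0.0)]
```

View pics/o3.png

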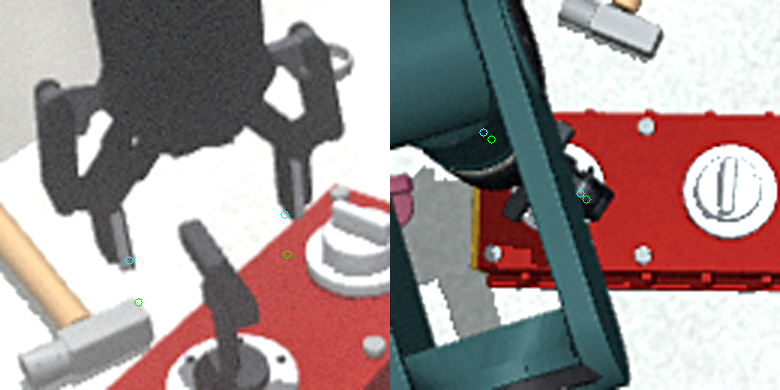

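The hand is centred horizontally on the bar (top view), but the fingertips show about 25 mm higher (≈188) than the stated geometry predicts. Going 18 mm lower puts the bar between the pads whichever is right. Then I close gently and look.

Run:
```python
from workcell import *
from h import *
print(bot.move_straight([564.8,235.3,128],60,stop_force=8))
s=telemetry.sense();print(s["ee_pos"],s["force"])
print(fingers.gripper_to(0.0,25))
s=telemetry.sense();print(s["time"],s["ee_pos"],s["finger_gap"],s["grip_force"],s["force"],s["wrist_torque"])
out=[]
for n,c in(("side",(130,120)),("top",(140,110))):
    S=camera(n);im=cv2.resize(S["image"][c[1]:c[1]+130,c[0]:c[0]+130,::-1],None,fx=3,fy=3,interpolation=cv2.INTER_CUBIC)
    im=cv2.convertScaleAbs(im,alpha=2)
    for z,col in((128,(0,255,0)),(147,(255,255,0))):
        u=proj(S,[[564.8,235.3,z]])[0]; cv2.circle(im,tuple(((u-c)*3).astype(int).tolist()),4,col,1)
    out.append(im)
cv2.imwrite("pics/o4.png",np.hstack(out))
```

```text
False
[564.2784291  235.11532971 126.91297521] [-0.17765506  0.81303324  0.38931006]
False
5.55 [564.70250784 235.19095066 128.21239896] 0.1544373107871009 30.122486650943756 [ 0.24107011 -0.6386413   0.94068519] [-0.0899363   0.20200424  0.01064853]
```

View pics/o4.png

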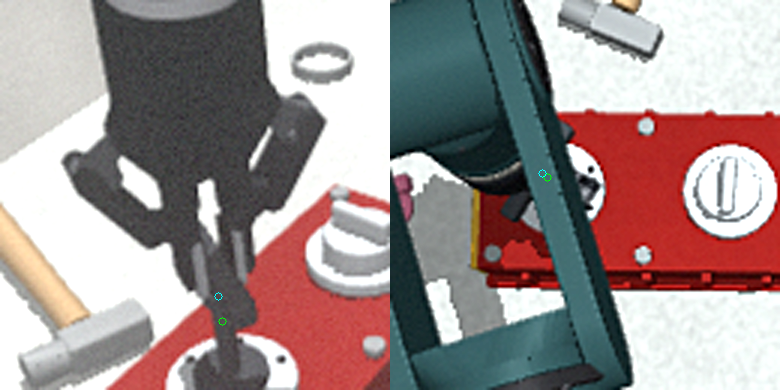

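It's gripped: gap 0.154 ≈ 13 mm and pad force 30 N, with the fingers astride the bar middle (crop 218,280). Next I tighten and turn 85°.

Run:
```python
from workcell import *
from h import *
fingers.gripper_to(0.0,80)
for f in(.5,1): 
    bot.movep([564.8,235.3,128],down(2.57-1.48*f)); s=telemetry.sense(); print(s["time"],s["qpos"].round(2) if hasattr(s["qpos"],"round") else s["qpos"],s["finger_gap"],s["grip_force"],np.round(s["force"],1),np.round(s["wrist_torque"],2))
bot.wait(.2)
out=[]
for n,c in(("side",(130,120)),("top",(140,110))):
    S=camera(n);im=cv2.resize(S["image"][c[1]:c[1]+130,c[0]:c[0]+130,::-1],None,fx=3,fy=3,interpolation=cv2.INTER_CUBIC)
    out.append(cv2.convertScaleAbs(im,alpha=2))
cv2.imwrite("pics/o5.png",np.hstack(out))
```

```text
6.6083 [0.3  0.25 1.33 0.   1.56 0.04] 0.13898029187751923 80.8782684803009 [-3.9  0.4  4.6] [ 0.19  0.55 -0.04]
7.35 [0.3  0.25 1.33 0.   1.56 0.78] 0.14211334435570716 80.95454335212708 [-2.5  1.7  5.2] [ 0.15  0.68 -0.02]
```

View pics/o5.png

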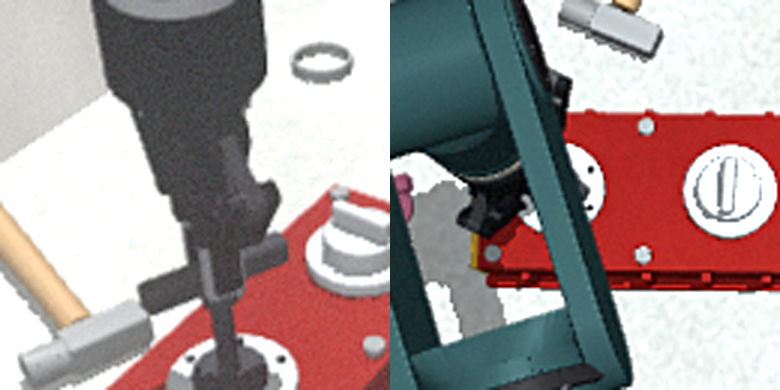

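The bar is now about 90° to its former direction (side crop, from 140,295 to 285,250), and the flange holes haven't moved. Next: lift straight up, check the weight, and photograph.

Run:
```python
from workcell import *
from h import *
q=[564.8,235.3]
bot.wait(.1)
bot.move_straight(q+[180],50); bot.wait(.2); s=telemetry.sense(); print(s["time"],s["finger_gap"],np.round(s["force"],1),s["ee_pos"])
bot.move_straight(q+[235],100); bot.wait(.3)
s=telemetry.sense(); print(s["time"],s["finger_gap"],np.round(s["force"],1),np.round(s["wrist_torque"],2),s["ee_pos"])
S=camera("side");print([(round(d["confidence"],2),np.round(d["location"])) for d in find_in(S,"plug")])
T=camera("top")
out=[S["image"][80:300,90:310,::-1],T["image"][90:310,220:440,::-1]]
cv2.imwrite("pics/o6.png",cv2.convertScaleAbs(cv2.resize(np.hstack(out),None,fx=1.8,fy=1.8),alpha=1.8))
c=unproj(T,[[319,154],[361,163],[349,222],[304,214]],28);print(c.round(),c.mean(0).round())
```

```text
9.1417 0.14069418790632426 [ 0.6 -0.4 -5.3] [564.59556053 235.24539422 179.52326668]
10.1417 0.1383486505625289 [-0.4  0.3 -5.5] [ 0.03  0.01 -0.04] [564.50089488 235.21610598 234.0884886 ]
[(0.72, array([551., 253., 189.]))]
[[ 617.  -70.   28.]
 [ 593. -178.   28.]
 [ 442. -143.   28.]
 [ 463.  -30.   28.]] [ 529. -105.   28.]
```

View pics/o6.png

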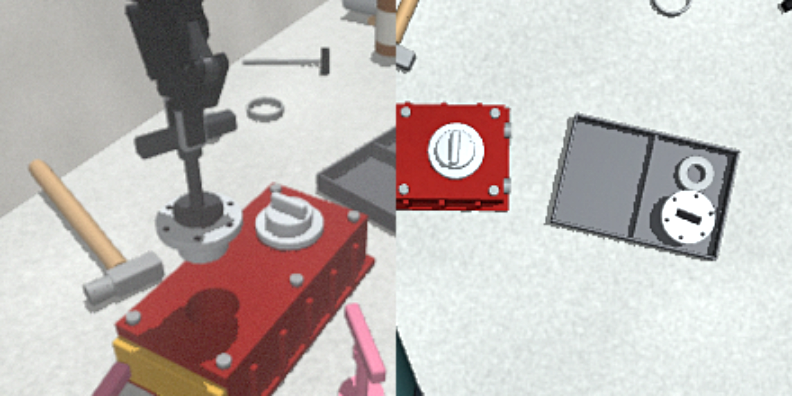

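The plug hangs upright below the locked puller (side crop 198,225), and the 5.4 N load matches the two parts. The empty bay's centre is at crop (602,178), world about (527,-108). Next: carry it over and set it down.

Run:
```python
from workcell import *
from h import *
q=[527,-108]
bot.move_straight(q+[235],130)
bot.move_straight(q+[110],100); bot.wait(.3)
s=telemetry.sense(); print(s["time"],np.round(s["force"],1))
r=bot.move_straight(q+[84],25,stop_force=9)
s=telemetry.sense(); print(r,s["time"],np.round(s["force"],1),np.round(s["ee_pos"],1),np.round(s["wrist_torque"],2))
S=camera("side");T=camera("top")
out=[S["image"][110:290,220:420,::-1],T["image"][90:270,260:460,::-1]]
cv2.imwrite("pics/o7.png",cv2.convertScaleAbs(cv2.resize(np.hstack(out),None,fx=2,fy=2),alpha=1.8))
```

```text
14.8 [-0.6 -0.9 -2.3]
True 15.25 [-0.1 -0.6  4.5] [ 527.4 -108.3  105.2] [ 0.07  0.11 -0.02]
```

View pics/o7.png

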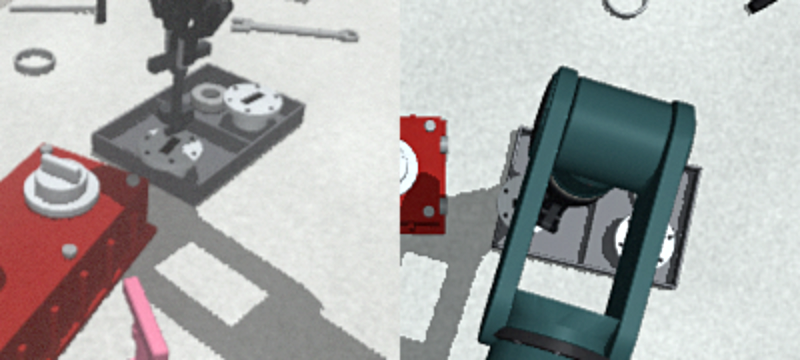

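The plug (side crop 170,150, with its open slot visible) came off on the way and is in the bay next to the puller. The −2.3 N load is the bare puller, and contact came where the lug meets a standing plug's flange. The fingers never let go of the puller, so this can be mended: I clear the view, locate the plug and its slot, then re-seat and re-lock. My ten pictures are used up, so from here I measure numerically.

Run:
```python
from workcell import *
from h import *
import pickle
bot.move_straight([527,-108,200],150)
bot.move_straight([470,-370,235],200)
s=telemetry.sense();print(s["time"],s["finger_gap"],np.round(s["force"],1))
T=camera("top");S=camera("side"); D={}
for n,p in(("top",T),("side",S)):
    f=find_in(p,"plug"); print(n,[(round(d["confidence"],2),np.round(d["location"]).tolist()) for d in f])
    D[n]=(p,[(d["confidence"],d["mask"]) for d in regions_of(p,"plug")])
    for c,m in D[n][1]: print("  mask",round(c,2),np.argwhere(m).mean(0)[::-1].round(1),m.sum())
    print("  puller",[(round(d["confidence"],2),np.round(d["location"]).tolist()) for d in find_in(p,"puller")])
pickle.dump(D,open("d.pkl","wb"))
```

```text
17.6417 0.13708429212376727 [-0.3 -0.  -2.7]
top [(0.77, [516.0, -80.0, 38.0])]
  mask 0.89 [323.1 191.6] 746
  mask 0.54 [221.2 176.6] 5931
  puller [(0.93, [473.0, -359.0, 200.0]), (0.77, [402.0, 220.0, 107.0]), (0.62, [554.0, 385.0, 108.0]), (0.2, [554.0, 182.0, 74.0])]
side [(0.62, [519.0, -72.0, 42.0])]
  mask 0.71 [304.2 184.6] 621
  puller [(0.75, [554.0, 390.0, 93.0]), (0.66, [404.0, 235.0, 73.0]), (0.57, [468.0, -364.0, 230.0])]
```

Run:
```python
from h import *
import pickle
D=pickle.load(open("d.pkl","rb"))
PL=[cyl(23,(0,26)),cyl(38,(26,36))]
V=[(D[n][0],D[n][1][0][1].astype(float)) for n in("top","side")]
def f(v,W):   # x,y,z,tilt rotvec
    R=Ro.from_rotvec([v[3],v[4],0]).as_matrix()
    return sum(np.abs(sil(p,[q@R.T for q in PL],v[0],v[1],v[2],0)-m).sum() for p,m in W)
for W in(V,V[:1],V[1:]):
    for free in(2,5):
        g=lambda u:f(np.r_[u,[517,-78,4,0,0][len(u):]],W)
        x0=np.array([517,-78,4,0,0.][:free]); s=np.vstack([x0,x0+np.diag([5,5,8,.15,.15][:free])])
        r=minimize(g,x0,method="Nelder-Mead",options=dict(initial_simplex=s,xatol=.01,fatol=.1)); print(free,r.x.round(2),round(r.fun,1))
# rectified top patch at z=40, 2 mm grid
x,y=516,-79
G=np.arange(-42,43,3)
for n in("top","side"):
    p=D[n][0]; P=np.array([[x-a,y-b,40] for a in G for b in G]); u=proj(p,P).astype(np.float32)
    g=cv2.remap(cv2.cvtColor(p["image"],cv2.COLOR_RGB2GRAY),u[:,0].reshape(29,29),u[:,1].reshape(29,29),cv2.INTER_LINEAR)
    print(n,"rows: x down from +42, cols y from +42 to -42"); 
    for r in g: print(" ".join("%3d"%v for v in r))
```

```text
2 [520.17 -79.38] 147.7
5 [ 5.1908e+02 -7.8710e+01  7.5500e+00 -2.0000e-02  1.0000e-02] 121.6
2 [519.38 -78.53] 34.3
5 [ 5.1798e+02 -7.7450e+01  7.6300e+00  3.0000e-02  2.0000e-02] 32.8
2 [522.15 -82.93] 77.9
5 [ 5.2024e+02 -8.0300e+01  6.0500e+00 -2.0000e-02  3.0000e-02] 78.0
top rows: x down from +42, cols y from +42 to -42
120 119 120 112  61  65  36  73  71  70  68  69  70  69  68  69  69  68  70  71  72  73  74  73  73  74  73  73  73
120 123 122  96  62  59  44  66  70  82  94 110 135 141 131 130 116  91  84  73  70  71  72  74  74  73  74  74  73
119 122 120  63  64  47  51  70 105 130 139 138 138 124  61 114 140 136 136 114  89  69  69  72  72  73  73  73  74
121 122 121  58  64  52  96 119 140 137 138 137 135 115  28  99 139 137 138 137 131 102  74  70  72  73  73  74  73
121 122 119  56  66 108 138 137 136 135 136 135 134 137 112 130 136 136 136 135 139 139 118  71  70  73  73  74  74
121 125 116  55  88 137 138 135 135 134 136 137 133 139 139 138 135 134 136 135 137 139 140 122  71  71  73  73  73
111 109  67  80 127 129 137 135 135 135 136 136 133 137 136 136 134 134 134 
[... 5306 characters left out ...]
  47
 76  76  76  80  77  83  91 101 115 128 127 128 122  93  73  93 123 126 126 125 118 102  80  71  70  64  53  48  48
 73  72  72  73  73  76  79  84  95 108 116 127 118 103 112 124 129 123 126 106  84  76  71  70  68  58  47  47  47
 66  65  59  59  61  68  71  74  77  81  90  98 100 101 108 100  93  92  84  76  70  70  71  68  63  49  47  47  47
 47  49  49  49  52  53  59  67  68  67  69  69  68  69  71  69  69  70  69  70  70  70  70  71  63  51  47  49  50
 48  48  45  45  48  52  65  72  70  69  68  68  69  70  71  69  69  68  70  70  70  70  71  67  56  43  45  47  47
 47  47  47  48  56  67  72  71  71  71  71  71  71  70  71  71  71  70  70  71  71  70  73  66  54  46  47  50  48
```

The plug stands flat and upright in the bay at about (519,−79), and its slot shows clearly. I fit the slot's centre and angle in both views.

Run:
```python
from h import *
import pickle
D=pickle.load(open("d.pkl","rb"))
G=np.arange(-30,30.01,.5);N=len(G)
x,y=518,-79
for n in("top","side"):
    p=D[n][0]; P=np.array([[x+a,y+b,40] for b in G for a in G]); u=proj(p,P).astype(np.float32)
    g=cv2.remap(cv2.cvtColor(p["image"],cv2.COLOR_RGB2GRAY),u[:,0].reshape(N,N),u[:,1].reshape(N,N),cv2.INTER_CUBIC)
    k,l,st,ce=cv2.connectedComponentsWithStats((g<80).astype(np.uint8))
    i=min(range(1,k),key=lambda i:np.hypot(*(ce[i]-N/2))); c=cv2.findContours((l==i).astype(np.uint8),0,2)[0][0]
    (cx,cy),wh,a=cv2.minAreaRect(c); m=cv2.moments(c)
    th=.5*np.arctan2(2*m["mu11"],m["mu20"]-m["mu02"])
    print(n,"centre",ce[i]*.5-30+[x,y],"size",np.array(wh)/2,"rect angle",a,"moment yaw",th)
```

```text
top centre [519.15707434 -77.87080336] size [35.79672623 12.00021172] rect angle 87.66268920898438 moment yaw 1.5319522415553235
side centre [520.52723971 -79.97730024] size [36.99316025 11.72859955] rect angle 88.8982925415039 moment yaw 1.5575123573720395
```

Run:
```python
from workcell import *
from h import *
x,y,a=519.8,-78.9,1.54
bot.movep([x,y,200],down(a))
bot.move_straight([x,y,116],120); bot.wait(.3)
s=telemetry.sense();print(s["time"],np.round(s["force"],1),np.round(s["ee_pos"],1))
for dx,dy in((0,0),(-1.8,0),(1.8,0),(0,-2.5),(0,2.5)):
    r=bot.move_straight([x+dx,y+dy,84],30,stop_force=6)
    s=telemetry.sense();print(dx,dy,r,s["time"],np.round(s["force"],1),np.round(s["ee_pos"],1),np.round(s["wrist_torque"],2))
    if s["ee_pos"][2]<95: break
    bot.move_straight([x+dx,y+dy,110],60)
```

```text
20.3333 [ 0.2 -0.5 -3.1] [520.2 -79.  116.8]
0 0 False 21.55 [ 0.5 -0.5 -1.2] [520.  -79.   84.3] [0.01 0.   0.01]
```

The lug went into the slot on the first try. Next I find the seat, rise 2 mm, turn 85°, and test the lock with a small lift, checking the load and the flange-hole phase.

```bash
cat >> h.py <<'E'
def phase(p,x,y,z=40):
    t=np.deg2rad(np.arange(0,360,1.)); im=cv2.cvtColor(p["image"],cv2.COLOR_RGB2GRAY); acc=[]
    for r in(29,30,31,32,33):
        u=proj(p,np.c_[x+r*np.cos(t),y+r*np.sin(t),0*t+z]).astype(np.float32); acc.append(cv2.remap(im,u[None,:,0],u[None,:,1],cv2.INTER_LINEAR)[0])
    g=np.min(acc,0).astype(int); return g
def dips(g):
    m=(g<85).astype(int); e=np.diff(np.r_[m[-1],m]); st=np.where(e==1)[0]; out=[]
    for s in st:
        n=0
        while n<360 and m[(s+n)%360]: n+=1
        out.append((int(s+n//2),n))
    return out
E
python3 - <<'E'
from workcell import *
from h import *
import pickle
D=pickle.load(open("d.pkl","rb"));x,y,a=519.8,-78.9,1.54
print("before",dips(phase(D["side"][0],520.5,-80)),dips(phase(D["top"][0],519.2,-77.9)))
r=bot.move_straight([x,y,79],20,stop_force=5)
s=telemetry.sense();z=float(s["ee_pos"][2]);print("seat",r,z,np.round(s["force"],1))
z=max(z,80)+2
bot.move_straight([x,y,z],30)
for f in(.25,.5,.75,1): bot.movep([x,y,z],down(a-1.48*f))
bot.wait(.2)
s=telemetry.sense();print(s["time"],np.round(s["force"],1),np.round(s["ee_pos"],1),np.round(s["wrist_torque"],2))
S=camera("side");print("after",dips(phase(S,520.5,-80)));T=camera("top");print(dips(phase(T,519.2,-77.9)))
pickle.dump((S,T),open("d2.pkl","wb"))
E
```

```text
before [(57, 8), (119, 8), (179, 10), (238, 10), (298, 8), (358, 10)] [(58, 11), (118, 11), (178, 10), (237, 11), (298, 12), (358, 10)]
seat True 83.31790849760196 [-0.7  0.9  4.5]
24.0167 [-0.   0.5 -2.4] [519.8 -78.9  85.3] [-0.04  0.    0.02]
after [(96, 103), (179, 10), (238, 10), (296, 85), (358, 10)]
[(196, 46), (372, 279)]
```

The holes at 179°, 238° and 358° are unmoved, so the plug stayed put and the puller is 85° across the slot. The plug is about 21–28 mm off the bay centre in y (limit 36). Next: seat, release, retreat, and check.

Run:
```python
from workcell import *
from h import *
x,y,a=519.8,-78.9,1.54
print(bot.move_straight([x,y,82.5],20,stop_force=4))
fingers.gripper_to(0.3); fingers.gripper_to(1.0); bot.wait(.2)
bot.move_straight([x,y,200],100)
bot.move_straight([470,-370,235],200)
s=telemetry.sense();print(s["time"],np.round(s["force"],1),s["finger_gap"])
T=camera("top");S=camera("side")
V=[]
for p in(T,S):
    t=proj(p,[[x,y,85]])[0]; L=[d["mask"] for d in regions_of(p,"puller")]
    m=min(L,key=lambda m:np.hypot(*(np.argwhere(m).mean(0)[::-1]-t))); print(t.round(),np.argwhere(m).mean(0)[::-1].round(),m.sum()); V.append((p,m.astype(float)))
for W in(V,V[:1],V[1:]):
  for z in(40,44,48):
    r=min((fit(W,PULLER,z,[x,y,b]) for b in(.06,.8,1.6,-.7)),key=lambda q:q[1]); print(z,r[0].round(2),round(r[1],1))
print(dips(phase(S,520.5,-80)),dips(phase(T,519.2,-77.9)))
```

```text
True
28.3833 [ 0.9  0.2 -1. ] 1.0024583964232112
[325. 189.] [324. 188.] 356
[306. 167.] [291. 285.] 998
40 [522.49 -79.28  -1.17] 1684.1
44 [521.33 -78.83   1.97] 1687.7
48 [521.37 -78.53  -1.17] 1690.9
40 [ 5.2159e+02 -7.7680e+01  7.0000e-02] 46.2
44 [ 5.2073e+02 -7.6920e+01  7.0000e-02] 49.0
48 [ 5.1974e+02 -7.6540e+01  7.0000e-02] 49.9
40 [ 552.34 -108.     -1.14] 1396.2
44 [525.13 -90.61   1.97] 1421.0
48 [ 554.51 -127.07   -1.15] 1387.2
[(96, 104), (179, 10), (238, 10), (296, 69), (358, 10)] [(94, 115), (195, 45), (237, 11), (298, 12), (349, 34)]
```

Top view fit: puller seated at (521,−78), bar yaw 0.07 rad against slot yaw 1.54 rad, and the plug hasn't moved (flange holes unchanged). The side network only returned a pink look-alike, so I ignore it. The arm is clear, so I hand in.

```bash
python3 -c "
from workcell import *
print(bot.sign_off())"
```

```text
the job is handed in; nothing more can be done
None
```

I handed the job in at about 29 s with no verdict returned: the plug stands upright in the empty bay with the puller seated about 85° across its slot, but it came off the puller during the carry and dropped into the bay, where I re-seated and re-locked it; the fingers never let go of the puller then, so I don't expect the drop rule to fire.

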